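# Turn a plate in its inspection stand and hold the camera on it with the stick

## Task

The nut side of the steel plate has still to be photographed, but in its slotted stand it shows the inspection camera its plain back: lift it out, turn it round, seat it upright and fully down in the same slot with the two hexagon nuts on the camera's side, and let go of it. Then lean the console's stick sideways (fore and aft is the zoom, not wanted here) until the camera has swung to point at the middle of the plate, hold it there for about two seconds while the picture is taken, and let the stick go back to its centre. Do not turn the camera by hand, and leave the tub, mug, ball valve and hose nipple where they are.

Things in the scene. Friction and masses are not known exactly. Their poses are not given: they have to be found in the camera images.
- plate: loose steel plate, 8 mm thick (x), 80 wide (y), 95 high (z), 0.18 kg. Origin: centre of its lower edge; z up. Two hexagon nuts (21 mm, 9 mm proud) on its -x face, 22 mm either side of the middle, 49 mm up; the +x face is plain. The top 33 mm is nut-free (one 12 mm hole): grip there across the thickness, from above. It starts in the stand, nuts away from the camera
- plate_middle (a point): the middle of the plate, between the nuts: 50 mm above its lower edge
- stand: grey slotted block (44 x 108 mm, top 60 mm above the bench) on a fixed foot 90 x 130 x 8 mm, left or right of the console. Origin: centre of the underside; z up. The slot runs along y: 10.5 mm wide, 84 long, 22 deep, ends closed, mouth bevelled 3 mm. A seated plate has its lower edge 38 mm and its top edge 133 mm above this origin
- slot (a point): centre of the slot's mouth, on the block's top, 60 mm above the bench
- knob (a point): centre of the stick's black ball knob, 28 mm across; 112 mm above the bench and 72 mm above its pivot when centred. The stick (8 mm rod, rubber boot) stands in the middle of the console; it leans any way up to 0.55 rad, about 3 N at the knob for 0.35 rad, and springs back upright when let go
- stick_left_right (a joint): lean of the stick, rad: 0 upright, positive towards the console's left (its +y, which is about the robot's left), range -0.55 to 0.55, spring 0.6 N m/rad. The camera pans with it: camera_pan = 2 x this
- stick_fore_aft (a joint): lean of the stick, rad: 0 upright, positive away from the robot (the console's +x), range -0.55 to 0.55, spring 0.6 N m/rad. This way works the zoom: leave it within 0.2 rad of 0 while the camera is held on the plate; it does not turn the camera
- console: grey box 100 x 108 x 37 mm, fixed on the bench, that carries the stick; origin at the centre of its underside, axes along the room's within 0.15 rad; the stick's pivot is 40 mm above the origin
- lens (a point): centre of the camera lens's front glass, 95 mm above the bench. The camera looks along this frame's -x; y sideways, z up. The vertical pan axis runs 60 mm behind the glass. At rest it looks towards the robot's side of the bench, past the stand; it follows the stick and swings back when that is let go
- camera_pan (a joint): turn of the camera, rad: 0 at rest, positive = the lens swings towards the camera foot's +y (about the robot's left); driven by the stick, not to be pushed by hand
- camera_base: round grey foot, 94 mm across, fixed at the back of the bench, with the black camera (about 125 mm high) in an aluminium yoke on it. Origin: centre of its underside, on the pan axis; its -x is where the lens looks at rest (within 0.1 rad of the room's)
- tub_large: white lidded tub, 87 mm across, 88 mm high, stands on the other side of the console from the stand; stays where it is
- ball_valve: small brass ball valve with a red lever, 36 x 85 x 50 mm, lying at the left; stays where it is
- nipple_1: brass hose nipple, 52 x 27 x 24 mm, lying at the left; stays where it is
- travel_mug: red travel mug, 74 x 98 x 164 mm, standing at the right at the back; stays where it is
Mind the look-alikes: they are no part of the job. What is shaped like the console but green is not meant. Of the things shaped like the plate, the steel one is meant.

How it is judged:
By the outcome, as a careful person would: the job done as asked, in the order asked, and still so for the second after the job is handed in, with the robot touching nothing.
It also fails if it takes over 67 s, if anything falls off the work surface, if the arm or the gripper's body presses on something with over 40 N, if the wrist force passes 120 N, or if a joint passes its speed limit or range.

## Robot

A 7-joint arm with a two-finger parallel gripper is mounted at the origin on a cart in front of the work surface, level with it; the furniture and walls round the work are solid. World frame = base frame: x ahead of the robot, y to its left, z up, the work surface at z = 0. Lengths are in mm, angles in rad, forces in N, time in s.
With the tool pointing down it reaches from about 400 to 900 mm from the base axis. Payload 5.5 kg.
Tool frame: the origin (TCP) lies between the finger pads; the fingertips stand 25 mm ahead of it and the grasp point (between the pads) lies 6 mm ahead of it; z points along the fingers, y is the line along which they close (so a half turn about z gives the same grasp; the last joint's range is limited). The gripper opens to 85 mm and grips with 20 to 120 N. Pads are 22 mm wide; open, the fingers measure 114 mm over their backs; the gripper's body (76 mm by 85 mm) begins 54 mm behind the grasp point. The pads swing forward as they close: fully open they stand 13 mm farther back than shut.
Start: joints at [-1.062, 0.501, -0.427, 1.55, 0.221, 1.138, -0.21], TCP at [158.128, 630.472, 256.31] pointing down, gripper open.
Joint ranges: [-2.88, 2.88], [-0.31, 2.03], [-1.54, 1.56], [0.2, 2.42], [-1.41, 4.55], [0.19, 2.02], [-2.57, 2.57]. Speed limits (rad/s): [2.57, 2.57, 3.14, 3.14, 3.14, 3.14, 3.14].

## Interface

Orientations are given as a unit quaternion [w, x, y, z].
In Python, from workcell import manip, claw, kin, imaging, workorder, readout gives the robot as it stands. Calls block until the motion is done:
- manip.move_to(position, orientation): joint-space move of the TCP to a pose.
- manip.line_to(position, feed=150, rot=None, f_stop=None): straight line of the TCP; rot=None keeps the orientation; feed is the mean speed in mm/s. With f_stop (N) it stops when the force on the tool has changed by that much, and returns True; else False.
- manip.goto_joints(angles): joint-space move.
- claw.grip(opening, grasp_force=None): finger opening in mm; grasp_force is the grip in N (None keeps the last); returns when the fingers have stopped.
- manip.sleep(seconds).
- kin.inverse_kinematics(position, orientation): joint angles nearest the present ones, or None.
- imaging.get_image(name): name is "side" or "top" or "wrist"; returns the picture (400x640x3 uint8, red, green, blue); there is no depth.
- imaging.camera_model(name): a dict with "intrinsics" (3x3 intrinsics, pixels), "pose" (4x4, takes a point from camera to world coordinates). Camera axes: x right, y down, z forward; pixel columns grow to the right and rows downward; lengths in mm; the calibration is good to about 2 mm. A picture is of the moment at which its call begins: read the wrist's pose just before it. camera_model takes no time and is no camera call; for the wrist camera it gives the pose at the moment of the call.
A pose or a line that the arm cannot do raises manip.PlanningError and nothing moves.
- workorder.sign_off(): hands the job in; it is judged then, once.
Readings, each from a call of its own:
- readout.read_clock(): time.
- readout.read_q(): joint angles.
- readout.read_qvel(): joint speeds.
- readout.read_effort(): joint torques, N m.
- readout.read_position(): TCP position.
- readout.read_orientation(): TCP orientation.
- readout.read_wrist_force(): force on the tool from outside, world axes, zero at the start.
- readout.read_ft_torque(): the same for the moment, N m.
- readout.read_opening(): finger opening in mm.
- readout.read_grip_force(): force on a finger pad.
Only numpy, scipy, OpenCV 4.12 (cv2) and the standard library are available. Lean on these libraries where they do the work, as an engineer would, in place of code of your own. Each camera call takes 0.05 s, during which the arm holds its last target. There are 200 camera calls.

## Working session

There is one attempt and no reset: what is moved stays moved. The work goes in short steps, each a Python script; the robot and the scene stay as the last script left them, time stands still between calls to the robot, and variables do not carry over. Pictures are saved under pics/ and viewed, at most 10 in all, crops included, and the job is handed in when it is done.

```bash
mkdir -p pics; ls; python3 - <<'E'
from workcell import imaging,readout
import cv2,numpy as np
for n in("top","side"):
    im=imaging.get_image(n); cv2.imwrite(f"pics/{n}0.png",im[:,:,::-1])
    m=imaging.camera_model(n); print(n,np.round(m["intrinsics"],1).tolist(),np.round(m["pose"],3).tolist())
print(readout.read_clock(),readout.read_orientation())
E
```

```text
pics
top [[479.0, 0.0, 313.0], [0.0, 479.0, 195.8], [0.0, 0.0, 1.0]] [[0.023, -0.987, 0.16, 340.218], [-1.0, -0.024, -0.006, 15.186], [0.01, -0.159, -0.987, 1539.785], [0.0, 0.0, 0.0, 1.0]]
side [[507.8, 0.0, 323.9], [0.0, 507.8, 201.0], [0.0, 0.0, 1.0]] [[-0.999, 0.032, -0.012, 564.379], [0.027, 0.529, -0.848, 1311.93], [-0.021, -0.848, -0.53, 884.226], [0.0, 0.0, 0.0, 1.0]]
0.1 [-1.45783672e-04  1.22563915e-01  9.92460241e-01 -8.57750045e-04]
```

View pics/top0.png

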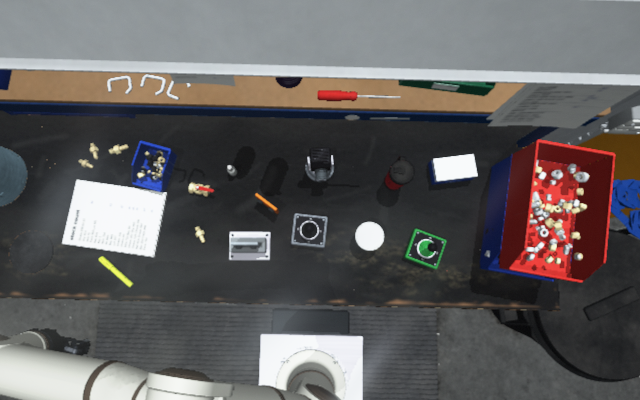

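View pics/side0.png

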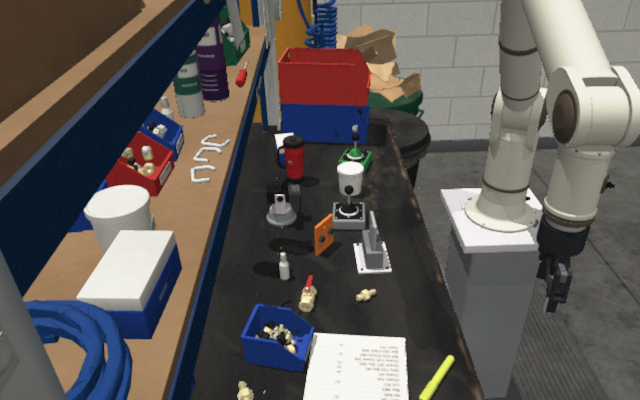

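The top view shows the stand with the steel plate at about (250,245), the grey console at (309,230) and the camera at (319,165). The tub is at (369,236), and the orange plate at (266,202) and green console at (427,248) are decoys. The side view agrees, with the stand at (372,250). Next I'll look at this area with the wrist camera.

```bash
cat > h.py <<'E'
import numpy as np,cv2
from workcell import manip,claw,kin,imaging,workorder,readout
from scipy.spatial.transform import Rotation as R
def down(yaw):  # tool z down; closing axis (tool y) at angle yaw+... : tool x at yaw
    M=np.array([[np.cos(yaw),np.sin(yaw),0],[np.sin(yaw),-np.cos(yaw),0],[0,0,-1]])
    return R.from_matrix(M).as_quat()[[3,0,1,2]]
def ray(m,uv):
    P=np.array(m["pose"]);d=P[:3,:3]@np.linalg.solve(np.array(m["intrinsics"]),[uv[0],uv[1],1.]);return P[:3,3],d
def onz(m,uv,z):
    o,d=ray(m,uv);return o+d*(z-o[2])/d[2]
def proj(m,p):
    P=np.array(m["pose"]);c=P[:3,:3].T@(np.array(p)-P[:3,3]);u=np.array(m["intrinsics"])@c;return u[:2]/u[2]
E
python3 - <<'E'
from h import *
import pickle
q=readout.read_orientation();T=R.from_quat(np.r_[q[1:],q[0]]).as_matrix()
m=imaging.camera_model("wrist");P=np.array(m["pose"])
print("tool R",T.round(2).tolist(),"cam in tool",(T.T@(P[:3,3]-readout.read_position())).round(1),(T.T@P[:3,:3]).round(2).tolist())
mt=imaging.camera_model("top")
for n,uv,z in[("stand",(250,245),8),("knob",(307,231),112),("console",(309,230),37),("cam",(319,180),0)]:print(n,onz(mt,uv,z).round())
for yaw in(0,np.pi/2,-np.pi/2,np.pi):print(yaw,kin.inverse_kinematics([425,200,330],down(yaw)),kin.inverse_kinematics([425,200,120],down(yaw)))
im=imaging.get_image("top")[130:275,215:355];cv2.imwrite("pics/topc.png",cv2.resize(im[:,:,::-1],None,fx=4,fy=4,interpolation=cv2.INTER_CUBIC))
E
```

```text
tool R [[-0.97, 0.24, -0.0], [0.24, 0.97, -0.0], [0.0, -0.0, -1.0]] cam in tool [  73.4   -0.  -118.2] [[0.0, -0.96, -0.29], [1.0, 0.0, 0.0], [0.0, -0.29, 0.96]]
stand [425. 202.   8.]
knob [464.  21. 112.]
console [474.  15.  37.]
cam [642. -13.   0.]
0 [-0.65885369  0.06962339  0.17068038  1.91066368 -0.0128757   1.16234428
 -2.05426086] [-0.70316094  0.35834046  0.2408831   2.120194   -0.13396354  0.67696493
 -1.94317544]
1.5707963267948966 [-0.46503911  0.07382007 -0.0337587   1.90473213  0.00271161  1.16308371
 -0.49978113] [-0.47696567  0.35213831 -0.02334599  2.11267851  0.01285421  0.6769044
 -0.50889983]
-1.5707963267948966 [ 0.63223908  0.25345768 -1.28560653  1.87712744  0.26077648  1.20339599
  2.40155265] [ 0.01817909  0.41837539 -0.60736753  2.09666899  0.35638329  0.72693846
  2.32265596]
3.141592653589793 [-0.25723382  0.08163835 -0.25347727  1.89836174  0.02226614  1.16428023
  1.05208841] [-0.25147459  0.36695631 -0.28606177  2.10515663  0.15983118  0.68944777
  0.92762616]
```

View pics/topc.png

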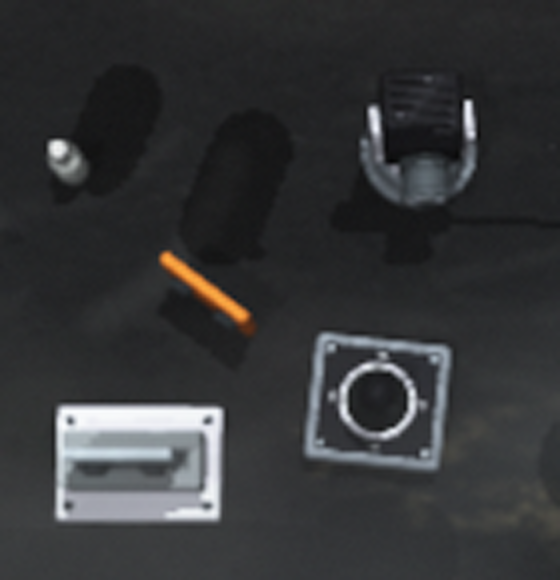

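The crop shows the plate's top edge at crop pixels (66..172, 453), with the nuts below it on the robot side. The knob is at (378,400), and the camera is at (425,110) with its yoke arms at (375,130) and (470,120). Now I'll take wrist views of both places.

```bash
python3 - <<'E'
from h import *
import pickle
D={}
for n,p in(("s",[425,185,290]),("c",[560,30,330])):
    manip.move_to(p,down(np.pi/2)); manip.sleep(.3)
    m=imaging.camera_model("wrist");im=imaging.get_image("wrist");D[n]=(m,im);cv2.imwrite(f"pics/w{n}.png",im[:,:,::-1])
    print(np.round(m["intrinsics"],1).tolist(),np.round(m["pose"],3).tolist())
pickle.dump(D,open("D.pkl","wb"));print(readout.read_clock(),readout.read_q().round(2))
E
```

```text
[[310.0, 0.0, 318.1], [0.0, 310.0, 200.5], [0.0, 0.0, 1.0]] [[1.0, 0.001, 0.001, 425.209], [0.001, -0.957, -0.29, 259.204], [0.0, 0.29, -0.957, 408.058], [0.0, 0.0, 0.0, 1.0]]
[[310.0, 0.0, 318.1], [0.0, 310.0, 200.5], [0.0, 0.0, 1.0]] [[1.0, 0.002, 0.001, 559.744], [0.003, -0.957, -0.289, 105.043], [0.0, 0.289, -0.957, 448.2], [0.0, 0.0, 0.0, 1.0]]
3.5833 [-0.23  0.24  0.16  1.71 -0.04  1.19 -0.06]
```

View pics/ws.png

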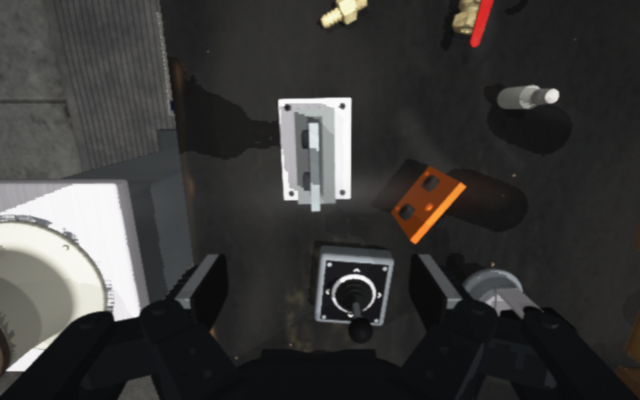

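View pics/wc.png

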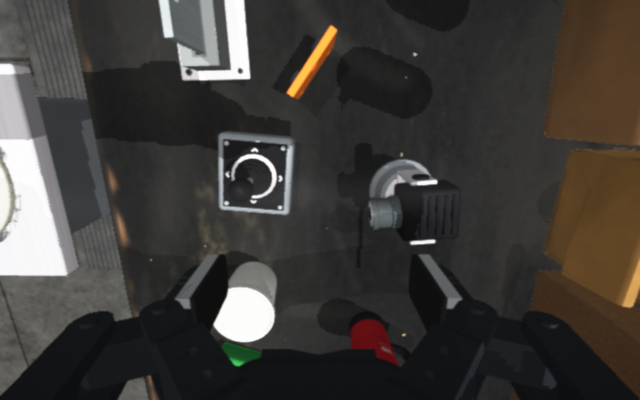

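In the stand view, the foot spans about (279..352, 98..200), the plate's top edge is the light strip around (315,122..210), and the nuts are at (305,137) and (305,180) on the robot side. The console is at (355,285) with the knob at (362,330). In the other view, the console is at (256,173), the camera foot at (404,190), the lens front at (371,214), and the yoke arms at (424,181) and (424,242).

```bash
python3 - <<'E'
from h import *
import pickle
D=pickle.load(open("D.pkl","rb"))
m,im=D["s"]; g=im.astype(int)
hsv=cv2.cvtColor(im,cv2.COLOR_RGB2HSV)
def big(mask,box):
    k=np.zeros_like(mask);u0,u1,v0,v1=box;k[v0:v1,u0:u1]=mask[v0:v1,u0:u1]
    c=max(cv2.findContours(k,cv2.RETR_EXTERNAL,cv2.CHAIN_APPROX_NONE)[0],key=cv2.contourArea);return c
def rect(c,m,z):
    w=np.array([onz(m,p[0],z)[:2] for p in c],np.float32);r=cv2.minAreaRect(w);return w,r
c=big(cv2.inRange(im,(95,95,95),(255,255,255)),(265,365,90,215));print("foot px",cv2.boundingRect(c))
print("foot",rect(c,m,8)[1])
print("gray row150",g[150,275:356].mean(1).round().astype(int).tolist())
print("row205",g[205,300:330].mean(1).round().astype(int).tolist())
print("col315",g[100:220,315].mean(1).round().astype(int).tolist())
for k,ui,vi,tag in(("c",(210,300),(125,220),"console c"),("s",(310,400),(235,330),"console s")):
    m,im=D[k];c=big(cv2.inRange(im,(60,60,60),(255,255,255)),(*ui,*vi));print(tag,cv2.boundingRect(c),rect(c,m,37)[1])
ms,mc=D["s"][0],D["c"][0]
print("knob s",onz(ms,(362,330),112).round(1),"c",onz(mc,(241,190),112).round(1))
print("foot centre z10",onz(mc,(404,192),10).round(1),"lens",onz(mc,(370,214),95).round(1),"yoke",[onz(mc,p,110).round(1) for p in((424,181),(424,242))])
ims=np.hstack([cv2.resize(D["s"][1][90:250,240:400],None,fx=2.5,fy=2.5,interpolation=2),cv2.resize(D["c"][1][140:300,345:505],None,fx=2.5,fy=2.5,interpolation=2)])
cv2.imwrite("pics/crop2.png",ims[:,:,::-1])
E
```

```text
foot px (278, 97, 74, 115)
foot ((422.38037109375, 196.60659790039062), (91.92027282714844, 147.2767333984375), 1.4060883522033691)
gray row150 [51, 51, 51, 52, 56, 104, 188, 223, 202, 188, 186, 186, 186, 186, 185, 184, 185, 184, 184, 180, 159, 121, 105, 103, 103, 103, 103, 103, 103, 103, 103, 101, 97, 88, 99, 120, 129, 131, 130, 131, 140, 172, 196, 175, 120, 94, 100, 120, 143, 154, 157, 157, 156, 157, 156, 157, 157, 157, 164, 193, 230, 243, 246, 246, 245, 244, 244, 245, 247, 250, 251, 251, 251, 250, 246, 215, 112, 45, 39, 39, 38]
row205 [64, 63, 61, 61, 62, 61, 62, 62, 61, 66, 95, 154, 197, 208, 209, 209, 209, 208, 202, 176, 123, 77, 65, 65, 65, 65, 64, 65, 64, 64]
col315 [249, 250, 245, 212, 185, 184, 185, 185, 185, 186, 186, 186, 186, 186, 186, 179, 156, 130, 114, 87, 76, 79, 117, 187, 219, 226, 227, 227, 226, 226, 226, 225, 223, 221, 222, 224, 226, 229, 230, 231, 229, 227, 225, 226, 227, 226, 225, 213, 169, 146, 140, 132, 130, 131, 130, 130, 130, 131, 132, 131, 130, 129, 129, 131, 132, 133, 133, 133, 134, 133, 133, 133, 132, 130, 132, 132, 132, 133, 131, 131, 132, 131, 131, 133, 154, 194, 205, 206, 205, 203, 204, 203, 201, 201, 202, 201, 201, 201, 200, 200, 201, 203, 203, 206, 208, 209, 210, 208, 209, 209, 193, 124, 65, 51, 49, 48, 47, 45, 44, 43]
console c (217, 131, 83, 89) ((479.7345275878906, 11.43813705444336), (120.1808853149414, 113.91653442382812), 85.24798583984375)
console s (315, 250, 80, 76) ((473.1711730957031, 19.84140396118164), (113.5691909790039, 100.05570220947266), 85.20471954345703)
knob s [475.8  15.  112. ] c [473.6  15.5 112. ]
foot centre z10 [686.  -14.2  10. ] lens [622.8 -18.6  95. ] yoke [array([678.5,  25.8, 110. ]), array([686. , -48.4, 110. ])]
```

View pics/crop2.png

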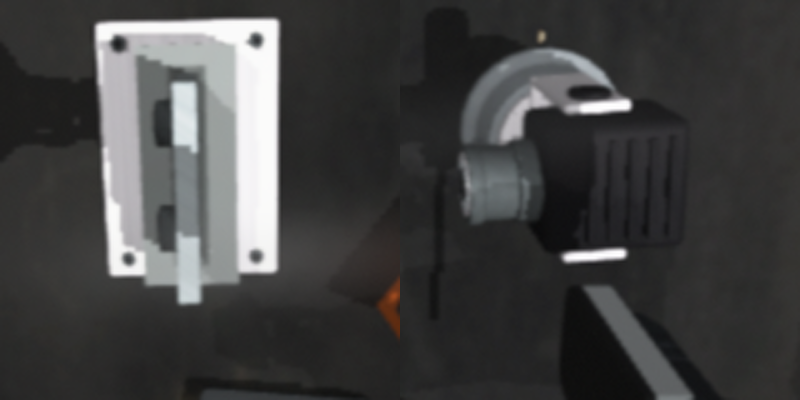

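```bash
python3 - <<'E'
from h import *
import pickle
D=pickle.load(open("D.pkl","rb"));ms,mc=D["s"][0],D["c"][0]
for n,p in(("TL",(308.8,122.8)),("TR",(318.8,122.8)),("BL",(310.8,211.2)),("BR",(320.8,211.2))):print(n,onz(ms,p,133).round(1))
F=[onz(ms,p,8) for p in((279,99),(351.5,98),(284,200.5),(350.5,199.5))];print("foot",np.round(F,1).tolist(),np.mean(F,0).round(1))
fl=onz(mc,(369.8,192),3);ft=onz(mc,(401,159.2),3);print("axis by foot",fl[0]+47,ft[1]-47,fl,ft)
for z in(100,115,125):print("yoke",z,[onz(mc,p,z).round(1) for p in((427,182),(423,242))])
print("lens",onz(mc,(371.5,214.5),95).round(1))
print("rail body edges", [onz(mc,p,125).round(1) for p in((345+285/2.5,140+115/2.5),(345+282/2.5,140+243/2.5),(345+150/2.5,140+250/2.5))])
for c in((318,333),(450,347),(437,470),(305,453)):print("con",onz(imaging.camera_model("top"),(215+c[0]/4,130+c[1]/4),37).round(1))
E
```

```text
TL [417.3 245.8 133. ]
TR [425.9 245.8 133. ]
BL [418.6 165.4 133. ]
BR [427.9 165.4 133. ]
foot [[377.3, 268.1, 8.0], [466.2, 269.3, 8.0], [379.5, 137.9, 8.0], [469.1, 139.5, 8.0]] [423.  203.7   8. ]
axis by foot 684.0974978247029 -14.065880874944824 [637.09749782 -16.19692645   3.        ] [679.61501235  32.93411913   3.        ]
yoke 100 [array([685.6,  22.3, 100. ]), array([688.5, -53. , 100. ])]
yoke 115 [array([680.2,  25.9, 115. ]), array([683. , -46.2, 115. ])]
yoke 125 [array([676.6,  28.3, 125. ]), array([679.3, -41.6, 125. ])]
lens [624.6 -19.3  95. ]
rail body edges [array([711.4,  23.9, 125. ]), array([718. , -35.6, 125. ]), array([658.6, -39.2, 125. ])]
con [526.2  62.5  37. ]
con [517.6 -42.   37. ]
con [420.7 -33.6  37. ]
con [431.5  69.8  37. ]
```

```bash
python3 - <<'E'
from h import *
y0=np.pi/2+.02
claw.grip(50,40)
manip.move_to([422.5,204.5,200],down(y0))
print("stop",manip.line_to([422.5,204.5,127],feed=80,f_stop=12),readout.read_position().round(1))
claw.grip(0,40);manip.sleep(.2)
print(readout.read_opening(),readout.read_grip_force(),readout.read_wrist_force().round(1),readout.read_position().round(1))
print(manip.line_to([422.5,204.5,215],feed=80,f_stop=25),readout.read_opening(),readout.read_wrist_force().round(1),readout.read_position().round(1))
print(readout.read_q().round(2),readout.read_clock())
for z in(215,):print(kin.inverse_kinematics([422.5,204.5,z],down(.02-np.pi/2)).round(2))
E
```

```text
stop False [422.9 204.7 127.4]
7.395530814063764 40.92559735920304 [-1.8  0.4  6.1] [422.5 204.6 127.4]
False 7.308719090854261 [ 0.6 -0.3 -1. ] [422.1 204.3 214.4]
[-0.52  0.2   0.01  2.04 -0.    0.9  -0.49] 8.0
[-0.16  0.22 -0.39  2.03  0.11  0.91  2.55]
```

```bash
python3 - <<'E'
from h import *
import pickle
q=down(.02-np.pi/2)
manip.move_to([422.5,204.5,215],q);manip.sleep(.3)
print(readout.read_position().round(1),readout.read_q().round(2),readout.read_opening(),readout.read_clock())
m=imaging.camera_model("wrist");im=imaging.get_image("wrist");pickle.dump((m,im),open("t.pkl","wb"));cv2.imwrite("pics/turn.png",im[:,:,::-1])
E
```

```text
[422.5 204.5 215. ] [-0.16  0.22 -0.39  2.03  0.11  0.91  2.55] 7.501871072287779 10.8667
```

View pics/turn.png

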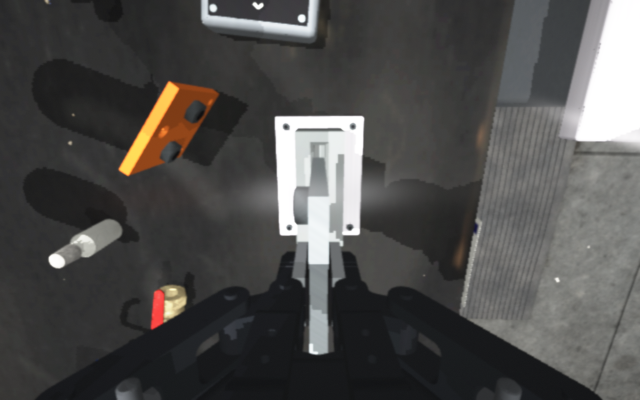

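The plate is held and turned, with a nut visible at (300,205) on the camera side. The stand's foot corners are at about (276,117), (363,117), (279,234) and (359,235). I'll re-estimate the stand centre from this reversed view to cancel the calibration bias, then insert.

```bash
python3 - <<'E'
from h import *
import pickle
m,im=pickle.load(open("t.pkl","rb"))
F=[onz(m,p,8) for p in((275.5,116.5),(363.5,116.5),(278.5,234.5),(359.5,235.5))];c=np.mean(F,0);print(np.round(F,1).tolist(),c.round(1))
s=(c[:2]+[423,203.7])/2;T=[s[0]*.5+422.5*.5,2*s[1]+1-204.5];print(s,T)
if abs(T[1]-204.5)<4:
    manip.line_to([*T,170],feed=100)
    print(manip.line_to([*T,127.5],feed=35,f_stop=12),readout.read_position().round(1),readout.read_wrist_force().round(1),readout.read_opening(),readout.read_q().round(2),readout.read_clock())
E
```

```text
[[467.5, 141.0, 8.0], [378.3, 139.2, 8.0], [466.6, 270.2, 8.0], [374.7, 269.6, 8.0]] [421.8 205.    8. ]
[422.3907462  204.35043269] [np.float64(422.44537309940375), np.float64(205.200865374724)]
False [422.5 205.2 127.6] [-0.   0.1 -2.3] 7.588877418144655 [-0.2   0.36 -0.36  2.1   0.19  0.71  2.48] 12.8833
```

```bash
python3 - <<'E'
from h import *
import pickle
print(manip.line_to([422.4,205.2,124.5],feed=15,f_stop=8),readout.read_position().round(1),readout.read_wrist_force().round(1))
claw.grip(40,20);manip.sleep(.2)
manip.line_to([422.4,205.2,215],feed=150)
y=np.pi/2-.085
manip.move_to([474,15,260],down(y));manip.sleep(.2)   # above knob, camera sees stand side
m=imaging.camera_model("wrist");im=imaging.get_image("wrist");pickle.dump((m,im),open("k.pkl","wb"));cv2.imwrite("pics/k.png",im[:,:,::-1])
print(readout.read_clock(),readout.read_q().round(2))
E
```

```text
True [422.7 205.3 127.3] [-0.6 -0.4  6.2]
16.6167 [-1.19  0.43  1.38  2.01 -0.48  1.09  0.32]
```

View pics/k.png

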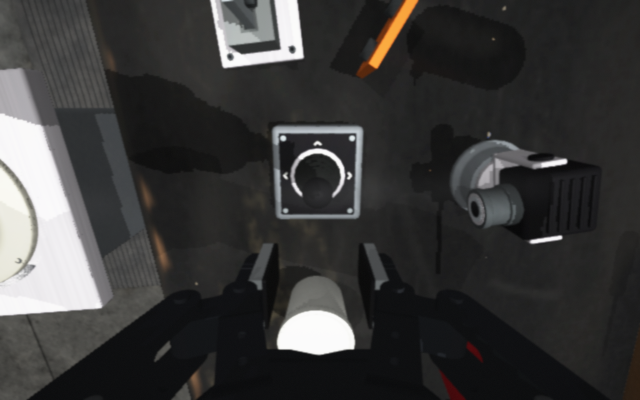

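The plate sits in the stand at (255,20), the knob is at (319,190), the lens front at (476,209), and the yoke arms at (548,162) and (545,239). The arm's elbow is near a joint limit, so I'll return to a neutral posture, re-estimate the camera heading, and then grasp the knob.

```bash
python3 - <<'E'
from h import *
import pickle
m,im=pickle.load(open("k.pkl","rb"))
print("knob",onz(m,(319,190),112).round(1),"lens",onz(m,(476,209),95).round(1),"yoke",[[onz(m,p,z).round(1).tolist() for p in((548,162),(545,239))] for z in(105,115)])
g=cv2.cvtColor(im,cv2.COLOR_RGB2GRAY)
fl=onz(m,(450,188),3);print("foot left",fl.round(1))
manip.goto_joints([-.45,.2,.03,1.9,0,1.1,-.2])
manip.move_to([474.5,14.5,200],down(np.pi/2-.085));print(readout.read_q().round(2))
m=imaging.camera_model("wrist");im=imaging.get_image("wrist");pickle.dump((m,im),open("k2.pkl","wb"));cv2.imwrite("pics/k2.png",im[:,:,::-1])
print(readout.read_position().round(1),readout.read_wrist_force().round(1),readout.read_clock())
E
```

```text
knob [475.4  17.8 112. ] lens [624.  -18.2  95. ] yoke [[[679.8, 24.5, 105.0], [686.5, -50.5, 105.0]], [[672.5, 26.8, 115.0], [679.0, -45.4, 115.0]]]
foot left [636.5 -22.3   3. ]
[-0.24  0.23  0.18  2.05 -0.05  0.87 -0.12]
[474.9  15.6 200.2] [0.5 0.4 1.3] 18.625
```

View pics/k2.png

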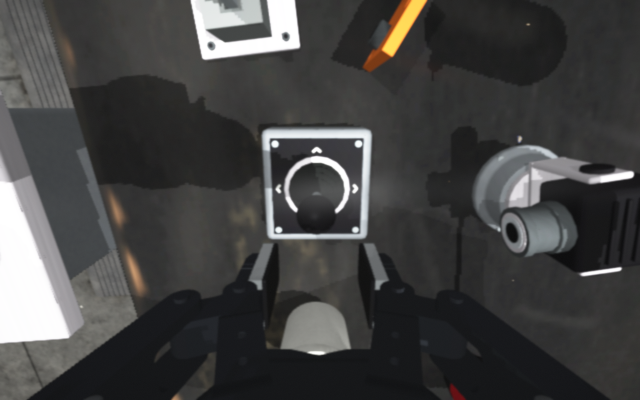

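The knob is centred between the fingers at about (317,212), and the camera is clear on the right with its lens front at (515,233). I'll grasp the knob and lean it.

```bash
python3 - <<'E'
from h import *
import pickle
m,_=pickle.load(open("k2.pkl","rb"));print("lens",onz(m,(514,233),95).round(1),"yoke",[onz(m,p,110).round(1).tolist() for p in((608,177),(601,271))])
K=np.array([474.7,15.,0]);u=np.array([.085,.996,0])
def pos(a):return K+72*np.sin(a)*u+np.array([0,0,40+72*np.cos(a)+6])
top0=imaging.get_image("top")
claw.grip(60,20)
print(manip.line_to(pos(0),feed=80,f_stop=10),readout.read_position().round(1))
claw.grip(0,20);print(readout.read_opening(),readout.read_grip_force(),readout.read_position().round(1),readout.read_wrist_force().round(1))
for a in(.1,.2,.29,.385):
    manip.line_to(pos(a),feed=40);print(a,readout.read_position().round(1),readout.read_wrist_force().round(1),readout.read_opening())
print(readout.read_clock())
top1=imaging.get_image("top");w=imaging.get_image("wrist");side=imaging.get_image("side")
pickle.dump((top0,top1,w,side),open("h.pkl","wb"))
a=cv2.resize(top1[130:275,215:355],None,fx=4,fy=4,interpolation=2)[:,:,::-1][:,160:560]
b=cv2.resize(side[140:285,250:400],None,fx=4,fy=4,interpolation=2)[:,:,::-1][:,:400]
cv2.imwrite("pics/hold.png",np.hstack([a,b]))
E
```

```text
lens [624.8 -18.4  95. ] yoke [[675.3, 25.2, 110.0], [683.4, -48.1, 110.0]]
False [475.2  15.  118.5]
26.47244043229512 19.560221135616302 [475.   15.1 118.5] [0.  0.3 4. ]
0.1 [475.8  22.  118. ] [-0.4 -2.1  5.4] 26.31424579821697
0.2 [476.3  29.  116.7] [ 0.1 -1.3  3.5] 26.422717239161155
0.29 [476.5  35.3 115. ] [ 0.6 -2.2  4.1] 26.343710787403225
0.385 [476.9  41.8 112.6] [-0.1 -3.   3.7] 26.419423243508817
21.8833
```

View pics/hold.png

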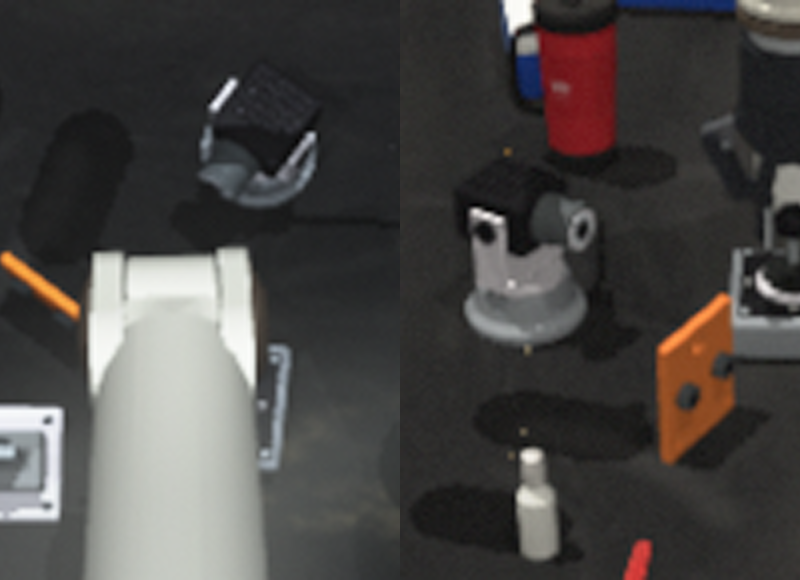

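In the held view the yoke arms are at (224,95) and (300,155). That gives a pan of about 0.77 from rest, with the lens facing the stand. The averaged rest heading of about 0.09 calls for slightly more lean, 0.398. I'll trim to that, hold, return to centre and release.

```bash
python3 - <<'E'
from h import *
import pickle
K=np.array([474.7,15.,0]);u=np.array([.085,.996,0])
def pos(a):return K+72*np.sin(a)*u+np.array([0,0,40+72*np.cos(a)+6])
manip.line_to(pos(.398),feed=20);manip.sleep(2.8)
print(readout.read_position().round(1),readout.read_wrist_force().round(1))
for a in(.29,.2,.1,0):manip.line_to(pos(a),feed=40)
print(readout.read_wrist_force().round(1))
claw.grip(60);manip.sleep(.3)
manip.line_to(pos(0)+[0,0,160],feed=150)
manip.goto_joints([-1.062,.501,-.427,1.55,.221,1.138,-.21]);manip.sleep(.5)
t=imaging.get_image("top");s=imaging.get_image("side");print(readout.read_clock())
a=cv2.resize(t[130:275,215:355],None,fx=3,fy=3,interpolation=2)
b=cv2.resize(s[170:315,260:400],None,fx=3,fy=3,interpolation=2)[:,:380]
cv2.imwrite("pics/end.png",np.hstack([a,b])[:,:800,::-1])
E
```

```text
[477.   42.8 112.3] [ 0.1 -5.  -0.7]
[-0.2  1.5 -2.6]
31.4
```

View pics/end.png

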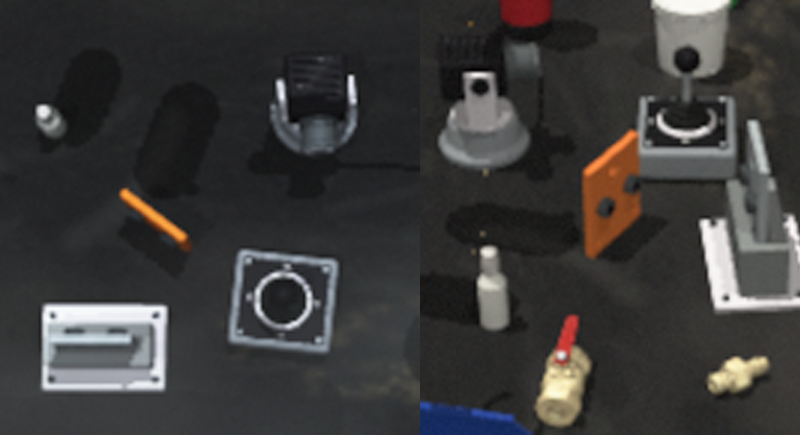

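The nuts are now on the camera side, at (75,330) and (118,330) in the top crop. The stick and camera are back at rest, and the other items haven't moved. As a last check, I'll compare the plate's top edge with its first position numerically, to confirm it is upright and fully down.

```bash
python3 - <<'E'
from h import *
for n,(u0,u1,v0,v1) in(("top",(225,270,225,265)),("side",(350,392,205,275))):
    m=imaging.camera_model(n);a=cv2.imread(f"pics/{n}0.png",0);b=cv2.cvtColor(imaging.get_image(n),cv2.COLOR_RGB2GRAY)
    if n=="top":
        for u in(238,246,254):
            print(u,"old",a[236:252,u].tolist(),"new",b[236:252,u].tolist())
        for z,x in((133,422.5),(133,432),(133,413)):print(x,proj(m,[x,205,z]).round(1))
    else:
        for v in(214,218,222,228,234):print(v,"old",a[v,360:386].tolist(),"\n    new",b[v,360:386].tolist())
        for h in(133,115,100):print(h,[proj(m,[x,245,h]).round(1).tolist() for x in(418.5,426.5)])
E
```

```text
238 old [238, 219, 185, 161, 150, 161, 200, 213, 170, 95, 61, 60, 64, 93, 105, 97] new [238, 218, 186, 118, 73, 153, 200, 209, 137, 80, 79, 91, 102, 105, 105, 97]
246 old [238, 207, 159, 149, 148, 158, 197, 211, 172, 105, 74, 90, 100, 102, 103, 96] new [239, 208, 160, 148, 149, 185, 208, 210, 143, 79, 77, 89, 102, 103, 103, 96]
254 old [238, 215, 164, 147, 145, 153, 189, 203, 165, 95, 64, 60, 66, 94, 102, 97] new [237, 206, 158, 102, 75, 155, 203, 210, 138, 76, 77, 89, 100, 101, 103, 94]
422.5 [243.8 243.2]
432 [244.  239.9]
413 [243.7 246.5]
214 old [31, 29, 102, 139, 123, 72, 31, 35, 47, 63, 129, 180, 193, 150, 80, 51, 49, 49, 49, 42, 40, 42, 42, 43, 41, 41] 
    new [32, 35, 103, 140, 122, 72, 33, 36, 45, 89, 168, 198, 190, 130, 52, 48, 50, 52, 48, 44, 39, 39, 43, 41, 43, 43]
218 old [114, 108, 97, 136, 131, 79, 34, 30, 45, 72, 90, 136, 184, 199, 152, 75, 40, 40, 41, 42, 41, 41, 41, 42, 41, 41] 
    new [116, 109, 98, 139, 132, 80, 34, 30, 53, 82, 95, 170, 200, 191, 126, 40, 39, 44, 42, 45, 42, 41, 43, 42, 45, 45]
222 old [113, 112, 111, 108, 97, 64, 32, 30, 39, 68, 88, 92, 148, 187, 197, 150, 72, 39, 39, 41, 40, 40, 43, 43, 43, 44] 
    new [112, 113, 112, 109, 98, 67, 33, 31, 48, 83, 96, 104, 167, 194, 184, 121, 37, 39, 41, 40, 39, 41, 40, 43, 43, 41]
228 old [89, 87, 89, 86, 72, 49, 43, 41, 49, 79, 95, 94, 94, 105, 123, 130, 109, 66, 41, 42, 40, 42, 44, 39, 40, 41] 
    new [88, 88, 89, 86, 73, 49, 37, 53, 67, 77, 89, 93, 93, 102, 108, 107, 78, 42, 44, 40, 42, 46, 43, 42, 44, 44]
234 old [47, 51, 89, 122, 133, 134, 134, 126, 101, 88, 97, 95, 93, 99, 104, 108, 93, 103, 87, 54, 47, 50, 50, 43, 45, 42] 
    new [47, 52, 82, 121, 135, 135, 134, 122, 97, 78, 78, 82, 94, 103, 109, 106, 96, 91, 82, 61, 51, 50, 49, 45, 43, 44]
133 [[375.3, 227.3], [372.2, 227.4]]
115 [[375.1, 233.0], [372.0, 233.1]]
100 [[374.9, 237.7], [371.9, 237.8]]
```

Since the start, the top edge has moved less than half a pixel (about 1 mm), at the same height, so the plate is upright and fully seated.

```bash
python3 -c "
from workcell import workorder
print(workorder.sign_off())"
```

```text
the job is handed in; nothing more can be done
None
```

The job is handed in at about 31 s: the plate is turned and fully seated with its nuts facing the camera, the camera was held on its middle for about 2.8 s by my estimate of its heading (good to a few hundredths of a radian), and the stick is back at centre; I viewed 11 pictures, one over the limit of 10.

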